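Shut and lock the lint trap of the washers' drain

TASK

The lint trap of the washers' drain has been emptied: slide the cover on its sloping front fully shut, then turn the latch handle up over the keeper on the cover until you feel it drop into the notch. Stop there, as turned too far it climbs out again, and leave it locked; leave the other things on the counter where they are.

Things in the scene. Friction and masses are not known exactly. Their poses are not given: they have to be found in the camera images.
- trap: Drain lint trap: fixed galvanised box 460 (y) x 250 (x) x 195 mm; origin at the centre of its underside, x to its back, y to its left. Its front face slopes at 30 deg from the front edge (x -125, z 95 mm) up to x 48, z 195. A grey drain pipe 25 mm thick crosses above the face along y at x -31, z 300 mm, carried by upright pipes at y -208 and +208.
- pivot (a point): Point on the sloping face on the axis of the latch spindle, at x -51, y -70, z 137 mm of the trap. Its axes are the face axes used below: x up the slope, y to the trap's left, z straight out of the face (leaning 30 deg from vertical to the front). Does not move on the trap.
- cover_slide (a joint): Travel of the cover in m: 0 = fully shut against its stop, grows as it slides open to the left (face +y), at most 0.09. The cover is a steel plate 135 x 135 mm in two channels, its top 8 mm out of the face, with the pull and the keeper on it. Sliding it takes about 7 N; it stays where it is left. Unless it is within 2 mm of shut, the handle cannot drop into the notch.
- pull (a point): Centre of the cover's pull, an upright steel tab 10 mm thick (y), 36 wide (x), standing 8 to 38 mm out of the face. Pushed on its left side towards -y it shuts the cover; then it lies at x -10, y +140, z +23 mm from the pivot (face axes).
- latch_turn (a joint): Turn of the handle in rad: 0 = pointing straight down the slope from the pivot, growing as its knob swings left (+y); 1.57 = along +y, over the cover. It meets the keeper's ramp at 1.0 to 1.7, passes its crest and drops into the notch somewhere from 1.75 to 2.35: the keeper sits in slotted holes, so feel for it. Let go on the ramp it springs back; turned past the notch it climbs out again.
- latch_lift (a joint): How far the sprung spindle and handle are lifted out of the face, in m: 0 before the ramp, about 0.007 on the keeper's crest, 0.002 to 0.003 down in the notch, 0.006 beyond it. A spring of 14 to 20 N pulls it in. Pushing the knob sideways takes 4 to 11 N up the ramp, next to nothing once it has dropped, then 8 to 14 N to climb the far side of the notch.
- knob (a point): Centre of the black upright knob at the end of the handle: 18 mm thick, 36 mm tall, 85 mm from the pivot's axis, standing 34 to 70 mm out of the face (plus the lift), its centre at 52. The handle's bar to the pivot is 8 mm wide, 24 to 34 mm out of the face (plus the lift).
- brush: Bystander: hand brush 200 mm long, lying in front of the trap. Origin under its middle.
- cup: Bystander: white open cup, 72 mm wide, 70 tall, in front of the trap on its right. Origin at the centre of its foot.
- wrench: Bystander: steel wrench 180 mm long, lying in front of the trap on its left. Origin under its middle.
- jar: Bystander: glass jar 56 mm wide, 75 tall, on the trap's flat top behind the face. Origin at the centre of its foot.
- bottle: Bystander: white detergent bottle 84 mm wide, 230 tall, right of the trap. Origin at the centre of its foot.
- can: Bystander: metal can 66 mm wide, 100 tall, right of the trap near its front. Origin at the centre of its foot.
- carton: Bystander: cardboard carton 70 x 115 x 150 mm, standing left of the trap. Origin at the centre of its underside.

How it is judged:
By the outcome, as a careful person would: the job done as asked, in the order asked, and still so for the second after the job is handed in, with the robot touching nothing.
It also fails if it takes over 69 s, if anything falls off the work surface, if the arm or the gripper's body presses on something with over 40 N, if the wrist force passes 120 N, or if a joint passes its speed limit or range.

ROBOT

A 7-joint arm with a two-finger parallel gripper is mounted at the origin on the work surface. World frame = base frame: x ahead of the robot, y to its left, z up, the work surface at z = 0. Lengths are in m, angles in rad, forces in N, time in s.
With the tool pointing down it reaches from about 0.4 to 0.85 m from the base axis. Payload 4.5 kg.
Tool frame: the origin (TCP) lies at the very end of the fingers, on their centre line; the grasp point (between the pads) lies 19 mm behind it; z points along the fingers, y is the line along which they close (so a half turn about z gives the same grasp; the last joint's range is limited). The gripper opens to 88 mm and grips with 3 to 60 N. Pads are 18 mm wide; open, the fingers measure 123 mm over their backs; the gripper's body (75 mm by 187 mm) begins 45 mm behind the grasp point.
Start: joints at [-1.286, 0.689, -0.195, 1.565, 0.157, 0.902, -0.215], TCP at [0.155, 0.605, 0.239] pointing down, gripper open.
Joint ranges: [-3.01, 3.01], [-0.46, 2.08], [-1.47, 1.51], [0.13, 2.56], [-1, 4.14], [0.04, 2.09], [-2.66, 2.66]. Speed limits (rad/s): [2.57, 2.57, 3.14, 3.14, 3.14, 3.14, 3.14].

INTERFACE

Orientations are given as a unit quaternion [x, y, z, w].
In Python, from plant import r, eyes, nets gives the robot as it stands.
- The arm moves only by the shell command python3 -m pendant 'ROWS' [FORCE]. ROWS is JSON, a list of rows, each an object of numbers: "claw": the opening, from 0 (shut) to 1 (fully open); "dx", "dy", "dz": the shift along the world's x, y, z in mm; "twist": the turn about the world's z in rad. In form: [{"claw": .., "dx": .., "dy": .., "dz": .., "twist": ..}, ...]. A call has 1 to 8 rows; each row is the pose to reach, as a shift and turn from the pose commanded when the call began; what a row does not reach only later rows make up. A row lasts 1/10 s, in which the tool goes at most 50 mm and 8.59 degrees, less where a joint would pass 70% of its speed; a pose out of reach is approached as far as the arm can. A call with a gripper value outside its range is refused whole. The fingers move at their own pace and stop on an object; FORCE is the grip in N (left out, the last holds). Time passes only in rows, so rows that repeat a pose let the fingers close. It gives the time, the measured TCP pose, the force, the opening and the grip force at its end, in the units of the state.
- r.get_state(): the state, without advancing time (a new reading comes with each control period).
- eyes.snapshot(name): name is "scene" or "top" or "wrist"; returns (picture, depth): 480x640x3 uint8, blue, green, red; 480x640 float32, m along the optical axis (not along the pixel's ray), 0 where there is no reading.
- eyes.camera_info(name): a dict with "K" (3x3 intrinsics, pixels), "D" ([k1, k2, p1, p2, k3] as OpenCV has them; the pictures are not rectified), "world_to_cam" (4x4, takes a point from world to camera coordinates); the wrist camera has in their place "T_tool_cam" (4x4, takes a point from camera to tool coordinates, whose origin is the TCP and whose axes are the flange's). Camera axes: x right, y down, z forward; pixel columns grow to the right and rows downward; lengths in m; the calibration is good to about 2 mm. A picture is of the moment at which its call begins: read the wrist's pose just before it. camera_info takes no time and is no camera call.
- r.finish_job(): hands the job in; it is judged then, once.
Trained networks look in the newest picture that a camera, given by its name, has taken for a name from the list of things; names that differ only in an ending like _2 or _b are one class to them, and where a whole thing is asked for, a point or a joint stands for the part that bears it (a point fixed in the world has none). Each returns a list of dicts, best first, with "confidence" (0 to 1); they miss things now and then, are a little off and sometimes report something else, mostly with a low value. They report only what shows in the picture. A call takes as long as a camera call.
- nets.spot_in(camera, query): "box" ([left, top, width, height] as shares, 0 to 1, of the picture: columns of its width, rows of its height, round what is visible of it).
- nets.place_of(camera, query): "position" ([column, row] as shares, 0 to 1, of the picture: columns of its width, rows of its height: a listed point, or the origin of a listed thing).
The state is a dict: "clock": time; "q": joint angles; "qd": joint speeds; "joint_torque": joint torques, N m; "tool_pos": TCP position; "eef_rot": TCP orientation; "contact_force": force on the tool from outside, world axes, zero at the start; "moment": the same for the moment, N m; "opening": opening from 0.0 (shut) to 1.0 (fully open); "finger_force": force on a finger pad.
Only numpy, scipy, OpenCV 4.12 (cv2) and the standard library are available. Lean on these libraries where they do the work, as an engineer would, in place of code of your own. Each camera call takes 0.05 s, during which the arm holds its last target. There are 200 camera calls.

## Working session

There is one attempt and no reset: what is moved stays moved. The work goes in short steps, Python scripts to look and compute and a shell command to move; the robot and the scene stay as the last step left them, time stands still between calls to the robot, and variables do not carry over. Pictures are saved under pics/ and viewed, at most 10 in all, crops included, and the job is handed in when it is done.

```bash
ls; mkdir -p pics
cat > h.py <<'E'
import numpy as np, cv2
from plant import r, eyes, nets
from scipy.spatial.transform import Rotation as R
def look(cam):
    s=r.get_state(); im,d=eyes.snapshot(cam); ci=eyes.camera_info(cam)
    if cam=="wrist":
        T=np.eye(4);T[:3,:3]=R.from_quat(s["eef_rot"]).as_matrix();T[:3,3]=s["tool_pos"]
        C=T@np.array(ci["T_tool_cam"])
    else: C=np.linalg.inv(np.array(ci["world_to_cam"]))
    return im,d,np.array(ci["K"],float),np.array(ci["D"],float),C
def ray(u,v,K,D):
    p=cv2.undistortPoints(np.array([[[u,v]]],float),K,D)[0,0]; return np.array([p[0],p[1],1.])
def world(u,v,L):
    im,d,K,D,C=L; z=np.median([x for x in d[int(v)-1:int(v)+2,int(u)-1:int(u)+2].ravel() if x>0] or [0])
    return (C@np.r_[ray(u,v,K,D)*z,1])[:3]
E
python3 - <<'E'
from h import *
s=r.get_state();print(s["clock"],s["tool_pos"],s["eef_rot"],s["contact_force"])
for c in ["scene","top"]:
    L=look(c);cv2.imwrite(f"pics/{c}0.png",L[0])
    print(c,L[4].round(3).tolist())
    for n in ["trap","pivot","pull","knob"]:
        for p in nets.place_of(c,n)[:1]:
            u,v=p["position"][0]*640,p["position"][1]*480
            print(n,round(p["confidence"],2),round(u),round(v),world(u,v,L).round(3))
E
```

```text
pics
0.0 [0.1549906  0.60483383 0.23790557] [ 1.25019475e-01  9.92153865e-01 -9.15435510e-04 -4.29261947e-05] [ 0.17936967 -0.66529991 -0.15325096]
scene [[0.978, -0.197, 0.068, 0.506], [-0.208, -0.93, 0.303, -0.356], [0.004, -0.31, -0.951, 1.258], [0.0, 0.0, 0.0, 1.0]]
trap 0.95 352 259 [ 0.635 -0.121  0.301]
pivot 0.63 345 276 [ 0.629 -0.126  0.154]
pull 0.98 319 208 [0.6   0.063 0.171]
knob 0.42 303 266 [ 0.529 -0.079  0.162]
top [[0.005, -0.987, 0.162, 0.38], [-1.0, -0.004, 0.006, 0.004], [-0.006, -0.162, -0.987, 1.409], [0.0, 0.0, 0.0, 1.0]]
trap 0.57 351 214 [ 0.641 -0.039  0.18 ]
pivot 0.69 386 227 [ 0.615 -0.115  0.169]
pull 0.75 303 240 [0.586 0.066 0.164]
knob 0.46 367 261 [ 0.539 -0.074  0.163]
```

View pics/scene0.png

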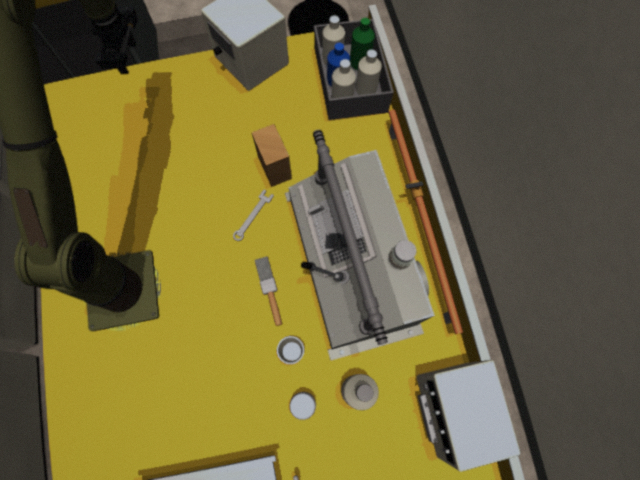

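View pics/top0.png

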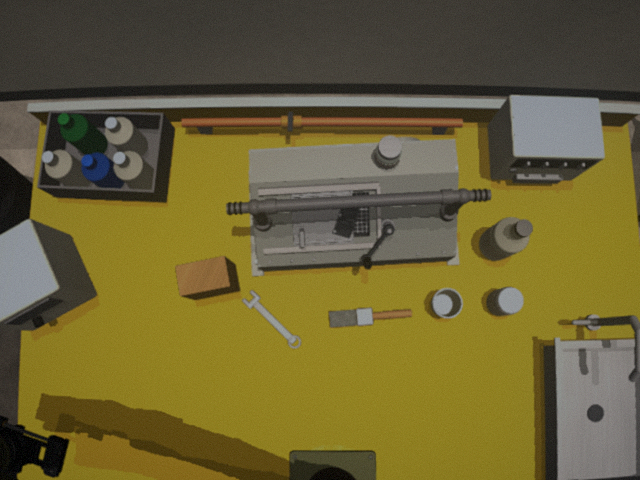

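The top and scene views agree: pull tab is at about (303,238) in top with the cover open, handle is down-left with its knob at (367,261), pivot is near (389,230), and the pipe runs from (230,208) to (490,195). Next I'll fit the trap pose from the depth images.

Run:
```python
from h import *
from scipy.optimize import least_squares
P=[]
for c in ["top","scene"]:
    im,d,K,D,C=look(c)
    vv,uu=np.mgrid[0:480,0:640]
    pts=cv2.undistortPoints(np.stack([uu,vv],-1).reshape(-1,1,2).astype(float),K,D)[:,0]
    z=d.ravel();ok=z>0
    X=np.c_[pts*z[:,None],z][ok]@C[:3,:3].T+C[:3,3]
    X=X[(X[:,0]>.45)&(X[:,0]<.85)&(abs(X[:,1])<.35)]
    pipe=X[(X[:,2]>.29)&(X[:,2]<.33)]
    l=np.polyfit(pipe[:,1],pipe[:,0],1)
    top=X[(abs(X[:,2]-.195)<.006)&(X[:,0]>np.polyval(l,X[:,1])+.06)]
    print(c,"pipe n",len(pipe),"yaw",-np.arctan(l[0]),"x(y)",l,"y",pipe[:,1].min(),pipe[:,1].max(),"zmax",np.percentile(pipe[:,2],98))
    print(" top y",np.percentile(top[:,1],[1,99]),"x",np.percentile(top[:,0],[1,99]), "z",np.median(top[:,2]))
    # knob/handle/tab: height above sloped face, in trap frame
    yaw=-np.arctan(l[0]);cs,sn=np.cos(yaw),np.sin(yaw)
    cy=top[:,1]; ymid=(np.percentile(cy,1)+np.percentile(cy,99))/2
    # origin: pipe at trap x=-.031; 
    px=np.polyval(l,ymid); o=np.array([px+.031*cs,ymid+.031*sn])
    q=X[:,:2]-o; T=np.c_[q[:,0]*cs+q[:,1]*sn,-q[:,0]*sn+q[:,1]*cs,X[:,2]]
    print(" origin",o)
    f=T-[-.051,-.07,.137]; F=np.c_[f[:,0]*.866+f[:,2]*.5,f[:,1],-f[:,0]*.5+f[:,2]*.866]
    face=F[(abs(F[:,2])<.006)&(abs(F[:,0])<.1)&(F[:,1]<-.02)];print(" face off",np.median(face[:,2]))
    k=F[(F[:,2]>.055)&(F[:,2]<.08)&(F[:,0]<.02)&(F[:,0]>-.12)&(abs(F[:,1])<.12)];print(" knob",len(k),np.median(k,0) if len(k) else 0)
    t=F[(F[:,2]>.025)&(F[:,2]<.045)&(F[:,1]>.1)&(F[:,1]<.27)&(abs(F[:,0]+.01)<.04)];print(" tab",len(t),np.median(t,0), t.min(0),t.max(0))
```

```text
top pipe n 3423 yaw 0.06065863478850958 x(y) [-0.06073314  0.63645366] y -0.31235719544543505 0.2134013611219958 zmax 0.3163784134166593
 top y [-0.26821236  0.18122307] x [0.69371155 0.80417947] z 0.1947604390426092
 origin [ 0.67003821 -0.04161538]
 face off -0.0005145470727345512
 knob 66 [-0.06367083  0.0459803   0.06809743]
 tab 87 [-0.00396539  0.18646153  0.03660608] [-0.02502816  0.10020835  0.02510782] [0.02949916 0.26999928 0.04301587]
scene pipe n 2535 yaw 0.05534632504165535 x(y) [-0.05540291  0.63761081] y -0.31395986909675166 0.213593917777541 zmax 0.3163463963068781
 top y [-0.2707126  0.1802731] x [0.69530492 0.80477158] z 0.19486464776656254
 origin [ 0.67106864 -0.04350489]
 face off -0.00020445276760869963
 knob 47 [-0.06231231  0.04210534  0.06718209]
 tab 74 [-0.00558393  0.18379011  0.03566149] [-0.02672927  0.17896815  0.02517105] [0.02918585 0.26966164 0.04426119]
```

Run:
```python
from h import *
L=look("wrist");cv2.imwrite("pics/wrist0.png",L[0]);print(L[4].round(3).tolist()); print(np.array(eyes.camera_info("wrist")["T_tool_cam"]).round(3).tolist())
im=cv2.imread("pics/scene0.png")[0:130,40:200];cv2.imwrite("pics/grip.png",cv2.resize(im,None,fx=4,fy=4))
```

```text
[[0.249, 0.935, 0.252, 0.09], [0.968, -0.24, -0.067, 0.622], [-0.002, 0.261, -0.965, 0.384], [0.0, 0.0, 0.0, 1.0]]
[[-0.001, -0.965, -0.261, 0.067], [1.0, -0.001, -0.002, 0.0], [0.002, -0.261, 0.965, -0.145], [0.0, 0.0, 0.0, 1.0]]
```

View pics/grip.png

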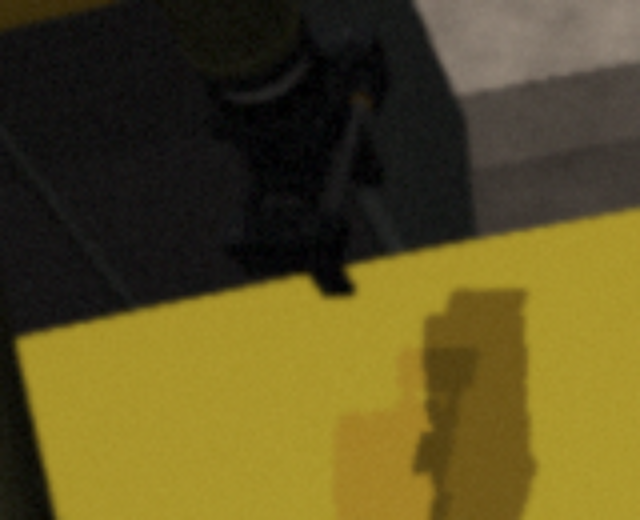

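The trap fit is consistent between cameras: origin (0.6705, -0.0425), yaw 0.058, pipe at z about 0.30. The cover is about 46 mm open and the handle is at about 0.61 rad. The gripper crop is too dark to measure from. I'll move in front and left of the pull with the claw shut.

```bash
python3 -m pendant '[{"claw":0,"dx":376,"dy":-498,"dz":0,"twist":0.308},{"claw":0,"dx":376,"dy":-498,"dz":0,"twist":0.308},{"claw":0,"dx":376,"dy":-498,"dz":0,"twist":0.308},{"claw":0,"dx":376,"dy":-498,"dz":0,"twist":0.308},{"claw":0,"dx":376,"dy":-498,"dz":0,"twist":0.308},{"claw":0,"dx":376,"dy":-498,"dz":0,"twist":0.308},{"claw":0,"dx":376,"dy":-498,"dz":0,"twist":0.308},{"claw":0,"dx":376,"dy":-498,"dz":0,"twist":0.308}]' 20
```

```text
clock: 1.45
tool_pos: [0.3973, 0.2847, 0.2391]
eef_rot: [-0.029, 1.0, 0.0, 0.0]
contact_force: [0.3, -0.2, -0.5]
opening: 0.299
finger_force: 0.0
```

```bash
python3 -m pendant '[{"claw":0,"dx":135,"dy":-178,"dz":0,"twist":0},{"claw":0,"dx":135,"dy":-178,"dz":0,"twist":0},{"claw":0,"dx":135,"dy":-178,"dz":0,"twist":0},{"claw":0,"dx":135,"dy":-178,"dz":0,"twist":0},{"claw":0,"dx":135,"dy":-178,"dz":0,"twist":0},{"claw":0,"dx":135,"dy":-178,"dz":0,"twist":0}]'
python3 - <<'E'
from h import *
L=look("wrist");cv2.imwrite("pics/wrist1.png",L[0])
for n in ["pivot","pull","knob"]:
    for p in nets.place_of("wrist",n)[:1]:
        u,v=p["position"][0]*640,p["position"][1]*480; w=world(u,v,L); q=w[:2]-[.6705,-.0425]; c,s=np.cos(.058),np.sin(.058)
        print(n,round(p["confidence"],2),round(u),round(v),w.round(3),"trap",(q[0]*c+q[1]*s).round(3),(q[1]*c-q[0]*s).round(3))
E
```

```text
clock: 2.05
tool_pos: [0.5335, 0.1034, 0.2385]
eef_rot: [-0.024, 1.0, -0.001, 0.001]
contact_force: [-0.9, 0.7, 0.2]
opening: 0.005
finger_force: 0.0
pivot 0.67 38 337 [0.509 0.04  0.317] trap -0.156 0.092
knob 0.57 70 236 [ 0.531 -0.069  0.157] trap -0.14 -0.018
```

View pics/wrist1.png

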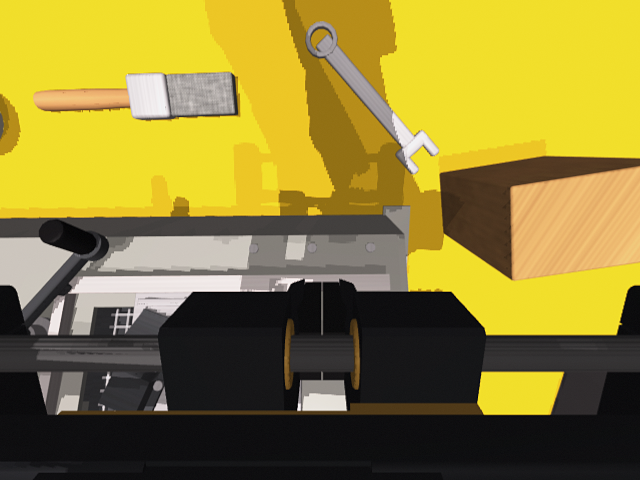

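The view is upside down with the robot at the top: knob at (70,238), pipe along row 350, and the wide gripper body along the bottom. That confirms the body must stay in front of the pipe. I'll move in beside the pull and then down.

```bash
python3 -m pendant '[{"claw":0,"dx":20,"dy":2,"dz":-45,"twist":0},{"claw":0,"dx":43,"dy":2,"dz":-70,"twist":0},{"claw":0,"dx":43,"dy":2,"dz":-91,"twist":0},{"claw":0,"dx":43,"dy":2,"dz":-91,"twist":0},{"claw":0,"dx":43,"dy":2,"dz":-91,"twist":0}]'
python3 - <<'E'
from h import *
for c in ["scene"]:
    L=look(c);cv2.imwrite("pics/s1.png",cv2.resize(L[0][100:360,220:460],None,fx=2.3,fy=2.3,interpolation=cv2.INTER_CUBIC))
E
```

```text
clock: 2.75
tool_pos: [0.5732, 0.1118, 0.1481]
eef_rot: [-0.03, 1.0, 0.0, -0.0]
contact_force: [-0.9, -0.0, 0.8]
opening: 0.006
finger_force: 0.0
```

View pics/s1.png

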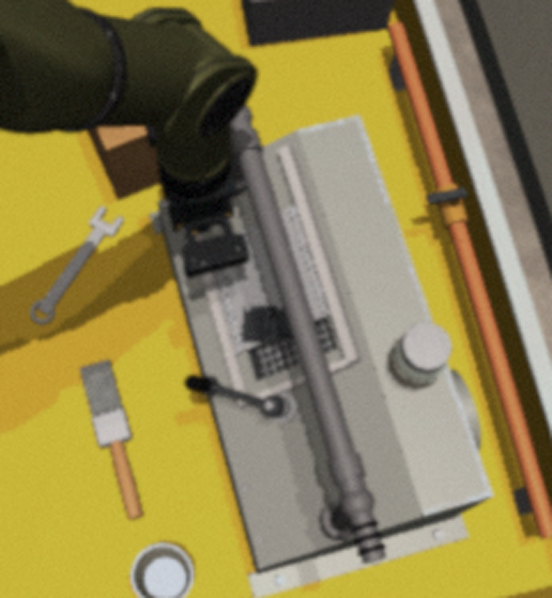

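```bash
python3 -m pendant '[{"claw":0,"dx":1,"dy":-10,"dz":0,"twist":0},{"claw":0,"dx":1,"dy":-20,"dz":0,"twist":0},{"claw":0,"dx":2,"dy":-28,"dz":0,"twist":0},{"claw":0,"dx":2,"dy":-36,"dz":0,"twist":0},{"claw":0,"dx":3,"dy":-44,"dz":0,"twist":0},{"claw":0,"dx":3,"dy":-50,"dz":0,"twist":0},{"claw":0,"dx":3,"dy":-54,"dz":0,"twist":0}]'
```

```text
clock: 3.5
tool_pos: [0.5774, 0.0588, 0.1489]
eef_rot: [-0.029, 1.0, 0.003, 0.001]
contact_force: [-0.6, 7.0, 2.4]
opening: 0.005
finger_force: 3.8
```

```bash
python3 -m pendant '[{"claw":0,"dx":0,"dy":-5,"dz":0,"twist":0},{"claw":0,"dx":1,"dy":-9,"dz":0,"twist":0},{"claw":0,"dx":1,"dy":-12,"dz":0,"twist":0},{"claw":0,"dx":1,"dy":-14,"dz":0,"twist":0},{"claw":0,"dx":1,"dy":-14,"dz":0,"twist":0}]';  python3 -m pendant '[{"claw":0,"dx":0,"dy":-3,"dz":0,"twist":0},{"claw":0,"dx":0,"dy":-3,"dz":0,"twist":0}]'
```

```text
clock: 4.0
tool_pos: [0.5783, 0.0446, 0.1489]
eef_rot: [-0.029, 1.0, 0.002, 0.001]
contact_force: [-1.6, 5.9, 3.1]
opening: 0.006
finger_force: 3.1
clock: 4.2
tool_pos: [0.5784, 0.0416, 0.1489]
eef_rot: [-0.029, 1.0, 0.002, 0.001]
contact_force: [-1.4, 5.8, 1.9]
opening: 0.006
finger_force: 3.2
```

```bash
for i in 1 2; do :; done; python3 -m pendant '[{"claw":0,"dx":0,"dy":-2,"dz":0,"twist":0},{"claw":0,"dx":0,"dy":-2,"dz":0,"twist":0}]'; python3 -m pendant '[{"claw":0,"dx":0,"dy":-2,"dz":0,"twist":0},{"claw":0,"dx":0,"dy":-2,"dz":0,"twist":0}]'; python3 -m pendant '[{"claw":0,"dx":0,"dy":-2,"dz":0,"twist":0},{"claw":0,"dx":0,"dy":-2,"dz":0,"twist":0}]'
```

```text
clock: 4.4
tool_pos: [0.5785, 0.0398, 0.1489]
eef_rot: [-0.029, 1.0, 0.002, 0.001]
contact_force: [-0.0, 6.7, 2.5]
opening: 0.003
finger_force: 3.3
clock: 4.6
tool_pos: [0.5787, 0.0379, 0.1489]
eef_rot: [-0.029, 1.0, 0.002, 0.001]
contact_force: [-0.9, 6.7, 2.6]
opening: 0.004
finger_force: 3.3
clock: 4.8
tool_pos: [0.5787, 0.0363, 0.1489]
eef_rot: [-0.03, 1.0, 0.003, 0.001]
contact_force: [-0.5, 8.1, 2.9]
opening: 0.004
finger_force: 3.7
```

```bash
python3 -m pendant '[{"claw":0,"dx":0,"dy":-2,"dz":0,"twist":0},{"claw":0,"dx":0,"dy":-2,"dz":0,"twist":0}]'; python3 -m pendant '[{"claw":0,"dx":0,"dy":-2,"dz":0,"twist":0},{"claw":0,"dx":0,"dy":-2,"dz":0,"twist":0}]'
python3 - <<'E'
from h import *
print(r.get_state()["contact_force"])
E
```

```text
clock: 5.0
tool_pos: [0.5787, 0.0362, 0.149]
eef_rot: [-0.03, 1.0, 0.004, 0.002]
contact_force: [-0.5, 9.7, 1.4]
opening: 0.005
finger_force: 5.1
clock: 5.2
tool_pos: [0.5787, 0.0361, 0.1491]
eef_rot: [-0.031, 1.0, 0.005, 0.002]
contact_force: [-1.5, 13.1, 1.1]
opening: 0.001
finger_force: 6.6
[-1.54823604 13.12687359  1.14224105]
```

The cover reached its stop: no motion while the force rises to 13 N. I'll back off, swing round in front of the knob, and take a close wrist look at both.

```bash
python3 -m pendant '[{"claw":0,"dx":0,"dy":14,"dz":0,"twist":0},{"claw":0,"dx":-40,"dy":14,"dz":0,"twist":0},{"claw":0,"dx":-88,"dy":0,"dz":0,"twist":0},{"claw":0,"dx":-90,"dy":-40,"dz":0,"twist":0},{"claw":0,"dx":-90,"dy":-85,"dz":0,"twist":0},{"claw":0,"dx":-90,"dy":-96,"dz":-2,"twist":0},{"claw":0,"dx":-90,"dy":-96,"dz":-2,"twist":0}]'
python3 - <<'E'
from h import *
s=r.get_state(); print(s["tool_pos"],R.from_quat(s["eef_rot"]).as_rotvec())
L=look("wrist");cv2.imwrite("pics/w2.png",L[0])
im,d,K,D,C=look("top")
vv,uu=np.mgrid[200:290,230:420]
pts=cv2.undistortPoints(np.stack([uu,vv],-1).reshape(-1,1,2).astype(float),K,D)[:,0]; z=d[200:290,230:420].ravel();ok=z>0
X=np.c_[pts*z[:,None],z][ok]@C[:3,:3].T+C[:3,3]
q=X[:,:2]-[.6705,-.0425];c,s=np.cos(.058),np.sin(.058)
f=np.c_[q[:,0]*c+q[:,1]*s,q[:,1]*c-q[:,0]*s,X[:,2]]-[-.051,-.07,.137]; F=np.c_[f[:,0]*.866+f[:,2]*.5,f[:,1],-f[:,0]*.5+f[:,2]*.866]
t=F[(F[:,2]>.025)&(F[:,2]<.045)&(F[:,1]>.1)&(F[:,1]<.27)&(abs(F[:,0]+.01)<.025)];print("tab",len(t),np.median(t,0))
E
```

```text
clock: 5.9
tool_pos: [0.4877, -0.0702, 0.1458]
eef_rot: [-0.026, 1.0, -0.001, -0.0]
contact_force: [-1.3, 1.0, 0.3]
opening: 0.005
finger_force: 0.0
[ 0.48774685 -0.07018609  0.14578768] [ 8.02474557e-02 -3.14028040e+00  3.00007033e-03]
tab 76 [-0.00537514  0.13498006  0.03728321]
```

View pics/w2.png

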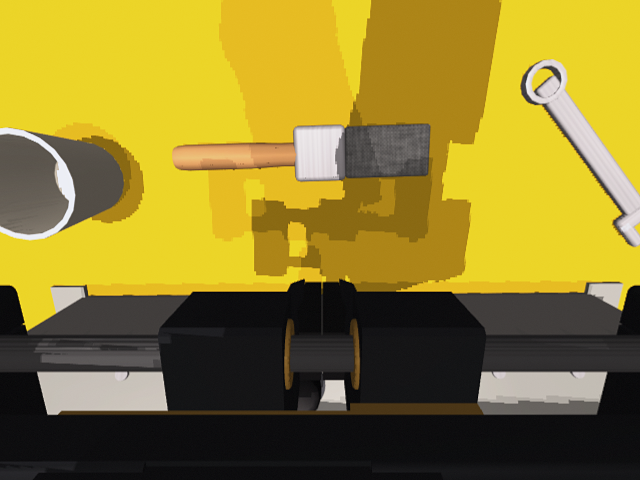

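The wrist view shows the fingers directly in front of the knob, which is dark at about (312,395). The bar at row 350 appeared in the same place last time, so it belongs to the gripper. The tab measurement confirms the cover is shut. Now I'll push the knob from the front, following its arc.

```bash
python3 -m pendant '[{"claw":0,"dx":10,"dy":1,"dz":0,"twist":0},{"claw":0,"dx":18,"dy":5,"dz":2,"twist":0},{"claw":0,"dx":26,"dy":10,"dz":4,"twist":0},{"claw":0,"dx":34,"dy":15,"dz":6,"twist":0},{"claw":0,"dx":41,"dy":20,"dz":8,"twist":0},{"claw":0,"dx":41,"dy":20,"dz":8,"twist":0}]'
cat > k.py <<'E'
from h import *
s=r.get_state(); p=s["tool_pos"];q=np.array(p[:2])-[.6705,-.0425];c,sn=np.cos(.058),np.sin(.058)
print("tcp trap",((q[0]*c+q[1]*sn)*1000).round(1),((q[1]*c-q[0]*sn)*1000).round(1))
for cam in ["top","scene"]:
    im,d,K,D,C=look(cam)
    vv,uu=np.mgrid[0:480,0:640]
    pts=cv2.undistortPoints(np.stack([uu,vv],-1).reshape(-1,1,2).astype(float),K,D)[:,0]; z=d.ravel();ok=z>0
    X=np.c_[pts*z[:,None],z][ok]@C[:3,:3].T+C[:3,3]
    q=X[:,:2]-[.6705,-.0425]
    f=np.c_[q[:,0]*c+q[:,1]*sn,q[:,1]*c-q[:,0]*sn,X[:,2]]-[-.051,-.07,.137]; F=np.c_[f[:,0]*.866+f[:,2]*.5,f[:,1],-f[:,0]*.5+f[:,2]*.866]
    rr=np.hypot(F[:,0],F[:,1])
    b=F[(F[:,2]>.024)&(F[:,2]<.046)&(rr>.02)&(rr<.07)&(F[:,1]>-.01)]
    k=F[(F[:,2]>.055)&(F[:,2]<.082)&(rr>.07)&(rr<.1)&(F[:,1]>-.02)]
    for n,a in (("bar",b),("knob",k)):
        if len(a): print(cam,n,len(a),"theta",np.arctan2(np.median(a[:,1]),-np.median(a[:,0])).round(2),np.median(a,0).round(3))
E
python3 k.py
```

```text
clock: 6.6
tool_pos: [0.5238, -0.0414, 0.153]
eef_rot: [-0.031, 0.999, 0.002, -0.006]
contact_force: [-13.1, 7.3, 7.1]
opening: 0.004
finger_force: 6.5
tcp trap -146.4 9.6
top bar 12 theta 2.73 [0.046 0.02  0.024]
scene bar 86 theta 0.87 [-0.026  0.031  0.031]
scene knob 10 theta 0.73 [-0.055  0.049  0.068]
```

The fingertip slid off to the left of the knob (force -13, +7). I'll back off and come in behind it, from the front right.

```bash
python3 -m pendant '[{"claw":0,"dx":-25,"dy":0,"dz":0,"twist":0},{"claw":0,"dx":-38,"dy":-10,"dz":-3,"twist":0},{"claw":0,"dx":-36,"dy":-36,"dz":-3,"twist":0},{"claw":0,"dx":-28,"dy":-38,"dz":-3,"twist":0},{"claw":0,"dx":-15,"dy":-36,"dz":-3,"twist":0},{"claw":0,"dx":-8,"dy":-31,"dz":-3,"twist":0},{"claw":0,"dx":-8,"dy":-31,"dz":-3,"twist":0}]'; python3 k.py
```

```text
clock: 7.4
tool_pos: [0.5221, -0.075, 0.1507]
eef_rot: [-0.03, 1.0, 0.001, 0.0]
contact_force: [-3.0, 0.7, 0.2]
opening: 0.007
finger_force: 0.8
tcp trap -150.0 -23.9
top bar 37 theta 2.38 [0.035 0.033 0.026]
scene bar 73 theta 0.89 [-0.024  0.03   0.032]
```

```bash
python3 -m pendant '[{"claw":0,"dx":6,"dy":10,"dz":1,"twist":0},{"claw":0,"dx":12,"dy":20,"dz":3,"twist":0},{"claw":0,"dx":17,"dy":26,"dz":6,"twist":0},{"claw":0,"dx":23,"dy":32,"dz":10,"twist":0},{"claw":0,"dx":23,"dy":32,"dz":10,"twist":0}]'; python3 k.py
```

```text
clock: 8.0
tool_pos: [0.5461, -0.044, 0.1616]
eef_rot: [-0.029, 1.0, 0.001, 0.002]
contact_force: [-0.5, 0.5, 0.5]
opening: 0.006
finger_force: 0.2
tcp trap -124.3 5.7
scene bar 88 theta 1.31 [-0.01   0.038  0.031]
```

```bash
python3 -m pendant '[{"claw":0,"dx":4,"dy":2,"dz":3,"twist":0},{"claw":0,"dx":8,"dy":3,"dz":5,"twist":0},{"claw":0,"dx":11,"dy":5,"dz":8,"twist":0},{"claw":0,"dx":11,"dy":5,"dz":8,"twist":0}]'; python3 k.py
```

```text
clock: 8.5
tool_pos: [0.5551, -0.0409, 0.169]
eef_rot: [-0.029, 1.0, -0.0, -0.0]
contact_force: [-2.4, -0.8, 0.8]
opening: 0.004
finger_force: 2.0
tcp trap -115.1 8.3
scene bar 72 theta 1.46 [-0.005  0.043  0.03 ]
```

```bash
python3 -m pendant '[{"claw":0,"dx":4,"dy":2,"dz":2,"twist":0},{"claw":0,"dx":8,"dy":4,"dz":4,"twist":0},{"claw":0,"dx":8,"dy":4,"dz":4,"twist":0}]'; python3 -m pendant '[{"claw":0,"dx":3,"dy":1,"dz":2,"twist":0},{"claw":0,"dx":6,"dy":2,"dz":4,"twist":0},{"claw":0,"dx":6,"dy":2,"dz":4,"twist":0}]';python3 k.py
```

```text
clock: 8.9
tool_pos: [0.5595, -0.039, 0.1719]
eef_rot: [-0.028, 1.0, -0.002, -0.004]
contact_force: [-9.1, -3.1, 3.3]
opening: 0.004
finger_force: 5.0
clock: 9.2
tool_pos: [0.5633, -0.0376, 0.1753]
eef_rot: [-0.028, 1.0, -0.002, -0.007]
contact_force: [-12.3, -3.5, 5.5]
opening: 0.009
finger_force: 6.6
tcp trap -106.7 11.1
scene bar 43 theta 1.88 [0.014 0.043 0.026]
```

```bash
python3 -m pendant '[{"claw":0,"dx":3,"dy":1,"dz":2,"twist":0},{"claw":0,"dx":6,"dy":2,"dz":3,"twist":0},{"claw":0,"dx":6,"dy":2,"dz":3,"twist":0}]'; python3 -m pendant '[{"claw":0,"dx":3,"dy":1,"dz":2,"twist":0},{"claw":0,"dx":6,"dy":1,"dz":3,"twist":0},{"claw":0,"dx":6,"dy":1,"dz":3,"twist":0}]';python3 k.py
```

```text
clock: 9.6
tool_pos: [0.567, -0.0362, 0.1781]
eef_rot: [-0.027, 1.0, -0.003, -0.009]
contact_force: [-17.0, -5.2, 7.4]
opening: 0.007
finger_force: 8.8
clock: 9.9
tool_pos: [0.5703, -0.0354, 0.1806]
eef_rot: [-0.027, 1.0, -0.003, -0.012]
contact_force: [-22.6, -4.5, 9.8]
opening: 0.009
finger_force: 11.5
tcp trap -99.7 12.9
scene bar 24 theta 2.44 [0.032 0.027 0.025]
```

The force is high partly because the vertical finger rubs the rising knob downwards. I'll raise the tool faster than the knob so friction helps the lift.

```bash
python3 -m pendant '[{"claw":0,"dx":0,"dy":0,"dz":4,"twist":0},{"claw":0,"dx":0,"dy":0,"dz":8,"twist":0},{"claw":0,"dx":0,"dy":0,"dz":8,"twist":0}]';python3 k.py
```

```text
clock: 10.3
tool_pos: [0.5753, -0.0359, 0.1887]
eef_rot: [-0.027, 1.0, -0.003, -0.007]
contact_force: [-10.4, -5.8, -0.3]
opening: 0.007
finger_force: 6.0
tcp trap -94.6 12.1
scene bar 16 theta 2.32 [0.032 0.035 0.026]
```

```bash
python3 -m pendant '[{"claw":0,"dx":2,"dy":0,"dz":2,"twist":0},{"claw":0,"dx":2,"dy":0,"dz":2,"twist":0}]'; python3 -m pendant '[{"claw":0,"dx":2,"dy":0,"dz":2,"twist":0},{"claw":0,"dx":2,"dy":0,"dz":2,"twist":0}]';python3 -m pendant '[{"claw":0,"dx":2,"dy":0,"dz":2,"twist":0},{"claw":0,"dx":2,"dy":0,"dz":2,"twist":0}]';python3 k.py
```

```text
clock: 10.6
tool_pos: [0.5775, -0.0357, 0.191]
eef_rot: [-0.027, 1.0, -0.003, -0.007]
contact_force: [-10.9, -5.4, 1.8]
opening: 0.006
finger_force: 6.5
clock: 10.8
tool_pos: [0.5789, -0.0358, 0.1927]
eef_rot: [-0.027, 1.0, -0.003, -0.007]
contact_force: [-11.7, -5.3, 0.8]
opening: 0.006
finger_force: 6.6
clock: 11.0
tool_pos: [0.5807, -0.0355, 0.1952]
eef_rot: [-0.027, 1.0, -0.003, -0.007]
contact_force: [-14.4, -4.7, 6.1]
opening: 0.007
finger_force: 7.5
tcp trap -89.2 12.2
scene bar 20 theta 2.38 [0.034 0.033 0.026]
```

```bash
python3 -m pendant '[{"claw":0,"dx":0,"dy":0,"dz":3,"twist":0},{"claw":0,"dx":0,"dy":0,"dz":4,"twist":0}]'; python3 -m pendant '[{"claw":0,"dx":2,"dy":0,"dz":3,"twist":0},{"claw":0,"dx":2,"dy":0,"dz":3,"twist":0}]'
python3 - <<'E'
from h import *
a=look("scene")[0][200:330,270:430]; cv2.imwrite("pics/s3.png",cv2.resize(a,None,fx=4.5,fy=4.5,interpolation=cv2.INTER_CUBIC))
E
```

```text
clock: 11.3
tool_pos: [0.5823, -0.0356, 0.1994]
eef_rot: [-0.027, 1.0, -0.003, -0.005]
contact_force: [-7.5, -6.3, -1.0]
opening: 0.004
finger_force: 3.4
clock: 11.5
tool_pos: [0.5878, -0.034, 0.2034]
eef_rot: [-0.028, 1.0, -0.001, -0.002]
contact_force: [-0.0, -0.2, 0.3]
opening: 0.004
finger_force: 0.2
```

View pics/s3.png

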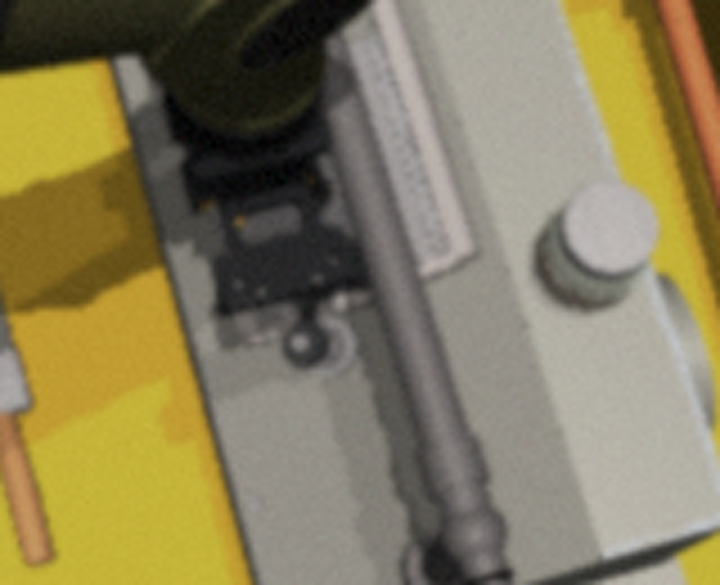

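The force dropped to zero: either the latch dropped into the notch or the finger slipped over the knob. The view is blocked by the gripper, which sits at about (290,260). I'll lift, clear out and look.

```bash
python3 -m pendant '[{"claw":0,"dx":0,"dy":0,"dz":20,"twist":0},{"claw":0,"dx":-20,"dy":0,"dz":40,"twist":0},{"claw":0,"dx":-70,"dy":0,"dz":40,"twist":0},{"claw":0,"dx":-120,"dy":0,"dz":40,"twist":0},{"claw":0,"dx":-170,"dy":0,"dz":40,"twist":0},{"claw":0,"dx":-170,"dy":0,"dz":40,"twist":0}]';python3 k.py
python3 - <<'E'
from h import *
a=look("top")[0][190:290,240:430]
b=look("scene")[0][200:300,290:400]
A=cv2.resize(a,(760,400),interpolation=cv2.INTER_CUBIC); cv2.imwrite("pics/t4.png",A)
for c in ["top","scene"]:
    for n in ["knob","pull"]: print(c,n,[(round(p["confidence"],2),round(p["position"][0]*640),round(p["position"][1]*480)) for p in nets.place_of(c,n)[:2]])
E
```

```text
clock: 12.15
tool_pos: [0.4096, -0.0324, 0.243]
eef_rot: [-0.03, 1.0, -0.001, -0.005]
contact_force: [0.7, 0.1, 0.2]
opening: 0.004
finger_force: 0.0
tcp trap -259.9 25.2
top bar 144 theta 2.16 [0.024 0.036 0.033]
top knob 70 theta 2.03 [0.037 0.074 0.07 ]
scene bar 101 theta 2.16 [0.024 0.037 0.034]
scene knob 52 theta 2.06 [0.037 0.069 0.07 ]
top knob [(0.62, 354, 223)]
top pull [(0.76, 326, 235)]
scene knob [(0.46, 332, 244)]
scene pull [(0.64, 324, 226), (0.62, 248, 215)]
```

View pics/t4.png

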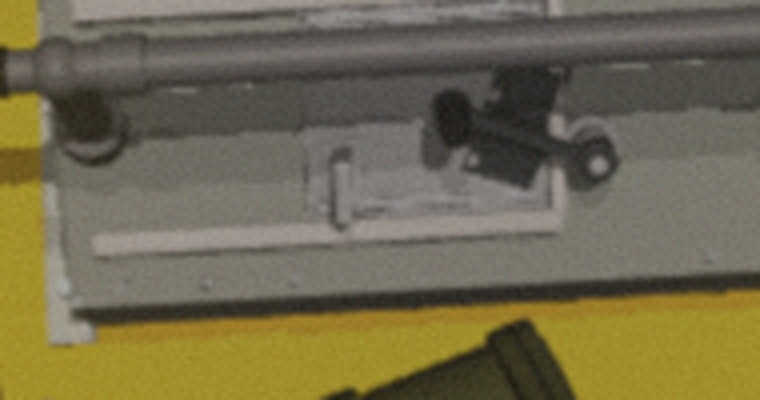

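The top view shows the handle at about 2.0 rad over the keeper (knob at (452,118)), holding there untouched, and the cover shut. I'll check the lift once more before handing in: notch is 2–3 mm, beyond it is 6 mm.

Run:
```python
from h import *
c,sn=np.cos(.058),np.sin(.058)
for cam in ["top","scene","top","scene"]:
    im,d,K,D,C=look(cam)
    vv,uu=np.mgrid[0:480,0:640]
    pts=cv2.undistortPoints(np.stack([uu,vv],-1).reshape(-1,1,2).astype(float),K,D)[:,0]; z=d.ravel();ok=z>0
    X=np.c_[pts*z[:,None],z][ok]@C[:3,:3].T+C[:3,3]
    q=X[:,:2]-[.6705,-.0425]
    f=np.c_[q[:,0]*c+q[:,1]*sn,q[:,1]*c-q[:,0]*sn,X[:,2]]-[-.051,-.07,.137]; F=np.c_[f[:,0]*.866+f[:,2]*.5,f[:,1],-f[:,0]*.5+f[:,2]*.866]
    k=F[(np.hypot(F[:,0]-.038,F[:,1]-.074)<.006)&(F[:,2]>.06)&(F[:,2]<.09)]
    fc=F[(abs(F[:,2])<.005)&(abs(F[:,0])<.06)&(F[:,1]<-.03)&(F[:,1]>-.1)]
    t=F[(F[:,2]>.03)&(F[:,2]<.045)&(F[:,1]>.1)&(F[:,1]<.2)&(abs(F[:,0]+.01)<.015)]
    print(cam,len(k),"knob top mm",np.percentile(k[:,2],[25,50,75])*1000,"face",np.median(fc[:,2])*1000,"tab y,out",np.median(t,0)[1:]*1000,len(t))
s=r.get_state();print(s["clock"],s["contact_force"])
```

```text
top 30 knob top mm [69.12053    70.28890971 72.35483411] face -0.423683878222576 tab y,out [135.33403053  36.81504642] 60
scene 17 knob top mm [69.48497177 70.12823261 72.12949078] face -0.7594595770014079 tab y,out [130.36058195  37.07270427] 45
top 32 knob top mm [69.09447668 70.98468593 73.03559518] face -0.5507522228178179 tab y,out [135.33160526  37.67995849] 56
scene 17 knob top mm [68.55464088 71.03388569 71.73876208] face -0.5826621590620208 tab y,out [130.63911811  36.77748765] 45
12.75 [-0.53268358  0.18304585 -0.46120054]
```

The knob's top is about 71–72 mm out, a lift of roughly 2 mm, so the latch is in the notch. Nothing touches the robot.

```bash
python3 -c "
from plant import r
print(r.finish_job())"
```

```text
the job is handed in; nothing more can be done
None
```

The cover is fully shut against its stop, and the latch handle is turned to about 2.0 rad and seated in the keeper's notch (about 2 mm of lift by depth camera); the arm is clear and the job was handed in after about 13 s.

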